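# Pin the gong key and hold the guide pin through both eyes

## Robot

A 6-joint arm with a two-finger parallel gripper is mounted at the origin on the work surface. World frame = base frame: x ahead of the robot, y to its left, z up, the work surface at z = 0. Lengths are in m, angles in degrees, forces in N, time in s.
With the tool pointing down it reaches from about 0.3 to 0.775 m from the base axis. Payload 14.6 kg.
Tool frame: the origin (TCP) lies midway between the tips of the shut fingers; the grasp point (between the pads) lies bot.grip_point_offset behind it (bot.grip_point_offset is the distance from the TCP to the grasp point, in m); z points along the fingers, y is the direction in which the jaws open and shut (so a half turn about z gives the same grasp; the last joint's range is limited). The gripper opens to 85 mm and grips with 20 to 120 N. Pads are 22 mm wide; open, the fingers measure 114 mm over their backs; the gripper's body (76 mm by 85 mm) begins 54 mm behind the grasp point. The pads swing forward as they close: fully open they stand 13 mm farther back than shut.
Start: joints at [-68.56, 17.183, 87.147, -0, 75.671, -3.816], TCP at [0.235, -0.497, 0.231] pointing down, gripper open.
Joint ranges: [-173.82, 173.82], [-45.26, 126.66], [13.44, 144.39], [-59.66, 239.66], [0, 175.72], [-146.38, 146.38]. Speed limits (degrees/s): [127.2, 127.2, 147.25, 180, 180, 180].

## Interface

Orientations are given as [roll, pitch, yaw] about the fixed x, y, z axes, in that order (R = Rz(yaw) Ry(pitch) Rx(roll)).
In Python, from cell import bot gives the robot as it stands. The module is installed in compiled form; this text tells all that it offers.
- The arm moves only by the tool step_arm, never from a script. Its argument "moves" is one flat list of numbers, 5 for each row, row after row: the finger opening in mm, from 0 to 85.4, then the shift along the tool's x, y, z in mm, then the turn about the tool's z in degrees. A call has exactly 10 rows; each row is the pose to reach, as a shift and turn from the pose measured when the call began, along the tool's axes at that moment; what a row does not reach only later rows make up. A row lasts 1/12 s, in which the tool goes at most 41.7 mm and 7.16 degrees, less where a joint would pass 70% of its speed; a pose out of reach is approached as far as the arm can. A call with a gripper value outside its range is refused whole. The fingers move at their own pace and stop on an object; the grip force is fixed at half the most. Time passes only in rows, so rows that repeat a pose let the fingers close, or fill a call up. It gives the time, the measured TCP pose, the force and the opening at its end, in the units of the state.
- bot.state(): the state, without advancing time (a new reading comes with each control period).
- bot.read_camera(name): name is "scene" or "top"; returns (picture, depth): 384x512x3 uint8, blue, green, red; 384x512 float32, m along the optical axis (not along the pixel's ray), 0 where there is no reading.
- bot.get_calibration(name): a dict with "fx", "fy", "cx", "cy" (pixels), "D" ([k1, k2, p1, p2, k3] as OpenCV has them; the pictures are not rectified), "R" (3x3) and "t" (3): a world point X has camera coordinates R X + t. Camera axes: x right, y down, z forward; pixel columns grow to the right and rows downward; lengths in m; the calibration is good to about 2 mm. A picture is of the moment at which its call begins. get_calibration takes no time and is no camera call.
- bot.sign_off(): hands the job in, once; it reports no verdict.
The state is a dict: "t": time; "q": joint angles; "qd": joint speeds; "joint_torque": joint torques, N m; "position": TCP position; "ee_rot": TCP orientation; "wrist_force": force on the tool from outside, world axes, zero at the start; "torque": the same for the moment, N m; "width": opening from 0.0 (shut) to 1.0 (fully open).
Only numpy, scipy, OpenCV 4.12 (cv2) and the standard library are available. Lean on these libraries where they do the work, as an engineer would, in place of code of your own. Each camera call takes 0.05 s, during which the arm holds its last target.

## Task

Set up the tuning stand: drop one short brass pin into each of the two holes of the key so that both stand fully home. Then thread the long brass pin down through the bracket's upper eye and on through its lower eye, and finish still holding it in the gripper, its lower end clearly showing below the lower eye but well clear of the stand's foot, ready for the maker to tighten it. Leave the kettle gong, the file and the mallet where they are.

Things in the scene. Friction and masses are not known exactly. Their poses are not given: they have to be found in the camera images.
- short_pin_1_centre (a point): centre (half-way up) of one of two equal short pins: plain round brass, 10 mm diameter, 90 mm long, 60 g, lower edge chamfered; z axis along the pin. Starts upright in one of the three holes of the pin block, its lower 40 mm in the hole and 50 mm standing out. Either short pin may go in either hole of the key.
- short_pin_2_centre (a point): centre of the other short pin, the same in every way
- long_pin_centre (a point): centre (half-way along) of the long pin: plain round brass without a head, 10 mm diameter, 165 mm long, 110 g, lower edge chamfered; z axis along the pin, up. Starts upright in one of the pin block's holes, its lower 40 mm in the hole and 125 mm standing out. Having no head, it drops through the eyes onto the foot if let go.
- long_pin_foot (a point): lower end of the long pin, on its axis, 82.5 mm below its centre
- pin_block: fixed wooden block, 70 mm (its x) by 220 mm (its y) by 50 mm high, origin at the centre of its underside. Three upright holes of 12 mm diameter, 40 mm deep, in a row along its y at -75, 0 and +75 mm; which pin is in which hole varies. The pin tops stand 100 mm (short) and 175 mm (long) above the slab.
- stand: fixed stand, origin at slab level. Wooden foot 100 mm (x) by 280 mm (y -125 to 155), 12 mm thick; on it a trough with a flat brass key 48 x 170 mm (y -110 to 60), top 65 mm above the slab, holes at y = -75 and 25. Beyond it an iron bracket: column 36 x 25 mm, 125 mm high, at y 125 to 150; two flat eyes, each 36 x 40 x 14 mm, stand out towards the key one above the other, axis at y = 105 mm.
- bore_1 (a point): centre of the mouth of the key's hole at the stand's y = -75 mm, on the key's top face, 65 mm above the slab: upright, 13.5 mm diameter with a small chamfer, closed at the bottom 45 mm below the mouth; a short pin fully home stands out 45 mm
- bore_2 (a point): centre of the mouth of the key's other hole, at the stand's y = +25 mm; same sizes
- upper_eye (a point): centre of the top face of the upper eye, 125 mm above the slab: upright through hole of 14 mm diameter with a 2 mm chamfer, 14 mm long (its underside is 111 mm above the slab)
- lower_eye (a point): centre of the top face of the lower eye, 69 mm above the slab, straight below the upper eye: through hole of 14 mm diameter with a 2 mm chamfer, 14 mm long (its underside is 55 mm above the slab). Below it is free air down to the foot's top, 12 mm above the slab.
- gong: small bronze kettle gong with a raised boss, 196 mm diameter, 108 mm high, origin at the centre of its underside; bystander to leave alone
- file: coarse flat steel file with a wooden handle, 285 mm long (its x, from -165 to +120 mm), 24 mm wide, 18 mm high at the handle, lying between the pin block and the stand, origin on the slab under it; bystander to leave alone
- mallet: horn striking mallet lying flat, wooden handle along its x from -60 to +180 mm, head 40 mm diameter, 75 mm long, at +180 mm, origin on the slab; bystander to leave alone

How it is judged:
By the outcome, as a careful person would: the job done as asked, in the order asked, and still so for the second after the job is handed in, while the arm keeps its last pose, push and grip.
It also fails if it takes over 72 s, if anything falls off the work surface, if the arm or the gripper's body presses on something with over 40 N, if the wrist force passes 120 N, or if a joint passes its speed limit or range.

## Working session

There is one attempt and no reset: what is moved stays moved. The work goes in short steps, Python scripts to look and compute and a tool call to move; the robot and the scene stay as the last step left them, time stands still between calls to the robot, and variables do not carry over. Pictures are saved under pics/ and viewed, and the job is handed in when it is done.

Besides the shell and the picture viewer there is one more tool, called after "Request:" in YAML: its name, and indented under it one key for each argument. step_arm: Moves the arm, as the interface text tells. Its arguments: {"type":"object","properties":{"moves":{"type":"array"}},"required":["moves"]}

```bash
mkdir -p pics; python3 - <<'E'
from cell import bot
import cv2,numpy as np
s=bot.state();print(s['t'],s['position'],s['ee_rot'],s['width'],bot.grip_point_offset)
for n in("scene","top"):
    p,d=bot.read_camera(n);cv2.imwrite(f"pics/{n}0.png",p);np.savez(f"{n}0.npz",p=p,d=d)
    print(n,bot.get_calibration(n))
E
```

```text
0.0 [ 0.23455778 -0.49720916  0.23070477] [-1.79931287e+02 -5.30888107e-03  2.52529928e+01] 0.9960114080875915 0.0187
scene {'fx': 468.8988725028972, 'fy': 468.8988725028972, 'cx': 257.8121897086167, 'cy': 187.8675710494244, 'D': array([-0.08323116,  0.        ,  0.        ,  0.        ,  0.        ]), 'R': array([[ 0.89894231,  0.43766355, -0.0187974 ],
       [ 0.27399676, -0.5952219 , -0.75540496],
       [-0.34180184,  0.67391506, -0.65498855]]), 't': array([-0.55447592, -0.11566294,  1.42131493])}
top {'fx': 435.4252342124211, 'fy': 435.4252342124211, 'cx': 256.12030824494485, 'cy': 195.47459626068195, 'D': array([0.00250609, 0.        , 0.        , 0.        , 0.        ]), 'R': array([[ 0.01251422, -0.99965718,  0.02299817],
       [-0.98103821, -0.01672341, -0.19309158],
       [ 0.19341   , -0.0201457 , -0.98091117]]), 't': array([-0.04881414,  0.60693661,  1.27921678])}
```

View pics/scene0.png

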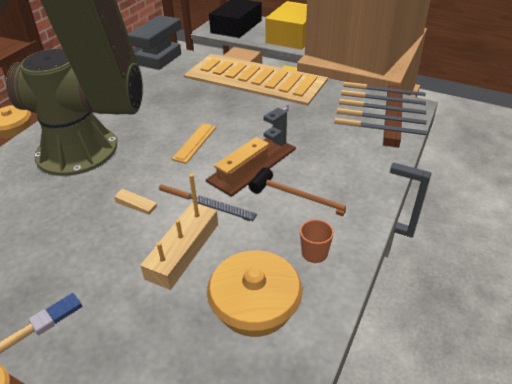

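View pics/top0.png

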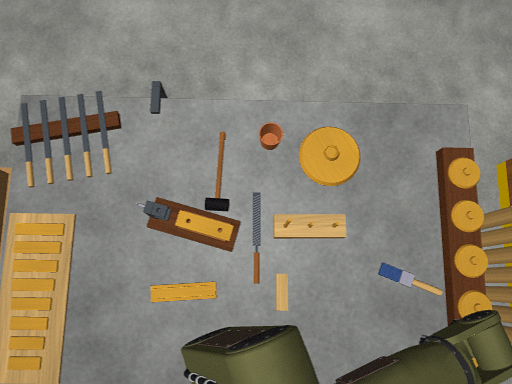

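The scene view shows the block near (182,243) with the long pin at (194,195), and the stand near (250,160). In the top view the block is near (310,226) and the stand near (193,223). I'll zoom in on both.

```bash
python3 - <<'E'
import cv2,numpy as np
t=np.load('top0.npz')['p'];s=np.load('scene0.npz')['p']
cv2.imwrite('pics/tz.png',cv2.resize(t[185:265,130:250],None,fx=6.6,fy=6.6,interpolation=cv2.INTER_CUBIC))
cv2.imwrite('pics/tb.png',cv2.resize(t[205:245,265:355],None,fx=8,fy=8,interpolation=cv2.INTER_CUBIC))
cv2.imwrite('pics/sz.png',cv2.resize(s[95:195,200:310],None,fx=6,fy=6,interpolation=cv2.INTER_CUBIC))
cv2.imwrite('pics/sb.png',cv2.resize(s[170:290,135:235],None,fx=5,fy=5,interpolation=cv2.INTER_CUBIC))
E
```

```text
(no output)
```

View pics/tz.png

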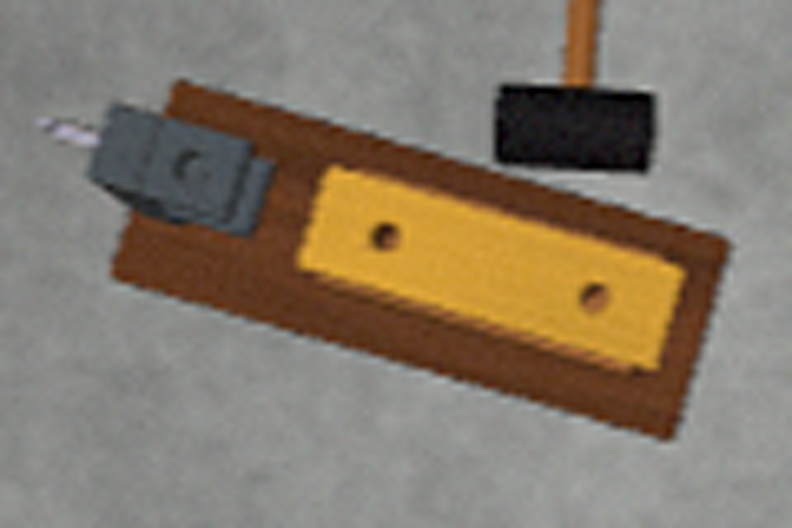

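View pics/tb.png

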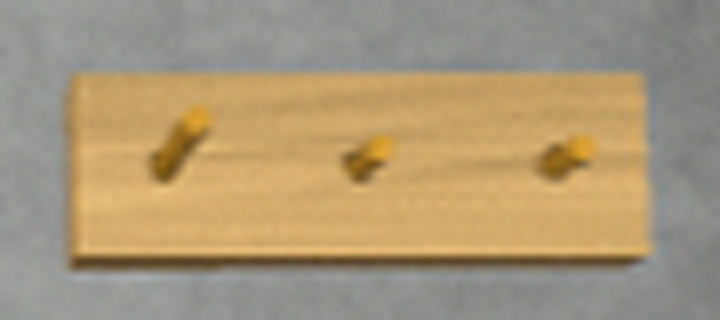

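View pics/sz.png

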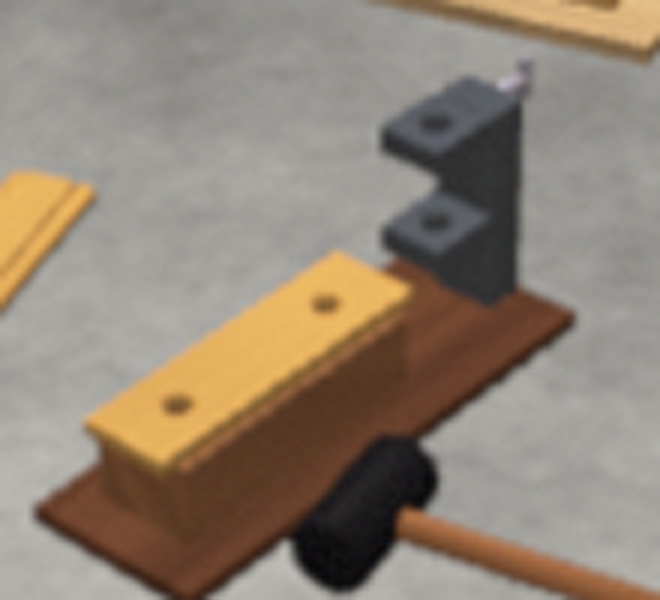

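View pics/sb.png

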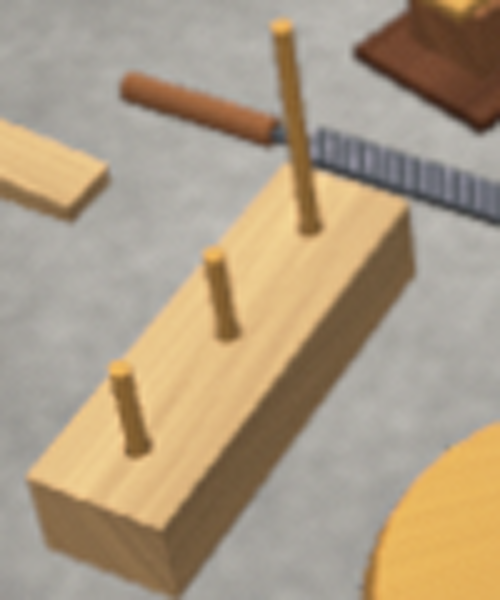

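The top view (zoomed) shows the key holes, the upper eye and the pin tops. The long pin is in the block's hole nearest the stand. Next I'll cast rays onto the known heights in both views and check the key's contour.

```bash
cat > h.py <<'E'
import cv2,numpy as np
from cell import bot
C={n:bot.get_calibration(n) for n in("top","scene")}
def ray(n,uv,z):
    c=C[n];K=np.array([[c['fx'],0,c['cx']],[0,c['fy'],c['cy']],[0,0,1]])
    p=cv2.undistortPoints(np.array(uv,float).reshape(-1,1,2),K,c['D']).reshape(-1,2)
    d=np.c_[p,np.ones(len(p))]@c['R']; o=-c['R'].T@c['t']
    return o+d*((z-o[2])/d[:,2])[:,None]
def proj(n,X):
    c=C[n];K=np.array([[c['fx'],0,c['cx']],[0,c['fy'],c['cy']],[0,0,1]])
    return cv2.projectPoints(np.array(X,float).reshape(-1,1,3),cv2.Rodrigues(c['R'])[0],c['t'],K,c['D'])[0].reshape(-1,2)
def z2(u,f,ox,oy): return ((u[0]+.5)/f-.5+ox,(u[1]+.5)/f-.5+oy)
E
python3 - <<'E'
from h import *
T={'bore1':((596,297),6.6,130,185,.065),'bore2':((386,236),6.6,130,185,.065),'ueye':((195,167),6.6,130,185,.125),
'long':((198,118),8,265,205,.175),'mid':((380,147),8,265,205,.1),'end':((582,147),8,265,205,.1)}
S={'bore1':((177,404),6,200,95,.065),'bore2':((326,304),6,200,95,.065),'ueye':((437,122),6,200,95,.125),'leye':((437,221),6,200,95,.069),
'long':((283,25),5,135,170,.175),'mid':((214,254),5,135,170,.1),'end':((120,370),5,135,170,.1)}
for k in S:
    r=[]
    for n,D in(('top',T),('scene',S)):
        if k in D:
            a=D[k];r.append(ray(n,[z2(*a[:4])],a[4])[0,:2].round(4))
    print(k,*r)
# key contour
t=np.load('top0.npz')['p'];hsv=cv2.cvtColor(t,cv2.COLOR_BGR2HSV)
for nm,n,z,roi in(('key','top',.065,(185,265,130,250)),('key','scene',.065,(95,195,200,310))):
    p=np.load(n+'0.npz')['p'];m=cv2.inRange(cv2.cvtColor(p,cv2.COLOR_BGR2HSV),(15,150,150),(30,255,255))
    y0,y1,x0,x1=roi;mm=np.zeros_like(m);mm[y0:y1,x0:x1]=m[y0:y1,x0:x1]
    c=max(cv2.findContours(mm,cv2.RETR_EXTERNAL,cv2.CHAIN_APPROX_NONE)[0],key=cv2.contourArea)
    w=ray(n,c.reshape(-1,2),z)[:,:2].astype(np.float32)*1000
    print(nm,n,cv2.minAreaRect(w))
E
```

```text
bore1 [0.5001 0.0681] [0.4987 0.0695]
bore2 [0.5266 0.1647] [0.5255 0.1654]
ueye [0.5476 0.2411] [0.5466 0.2435]
leye [0.5465 0.2438]
long [ 0.5189 -0.1306] [ 0.5178 -0.1284]
mid [ 0.5198 -0.2053] [ 0.5191 -0.204 ]
end [ 0.521  -0.2801] [ 0.5212 -0.2798]
key top ((513.117919921875, 116.3497085571289), (170.84364318847656, 50.87983703613281), 74.86579895019531)
key scene ((514.7928466796875, 115.96920776367188), (171.83889770507812, 45.312461853027344), 74.52616119384766)
```

Both views agree to 1–2 mm. The distances check out: bore to bore 100 mm, bore_2 to eye 80 mm, pin spacing 75 mm, key 170 mm long. The stand's y axis points at about 74.7°, so I'll keep the tool at yaw 74.7 throughout, with the jaws across the key.

```bash
cat >> h.py <<'E'
from scipy.spatial.transform import Rotation as Ro
G=dict(end=(.5211,-.2800),mid=(.5195,-.2047),long=(.5184,-.1295),bore1=(.4994,.0688),bore2=(.5260,.1650),eye=(.5471,.2425))
def go(x,y,z,yaw=74.7):
    s=bot.state();R=Ro.from_euler('xyz',s['ee_rot'],degrees=True).as_matrix()
    d=R.T@(np.array([x,y,z])-s['position'])*1000
    print('t',round(s['t'],2),'p',s['position'].round(4),'rot',s['ee_rot'].round(2),'w',round(s['width']*85.4,1),'F',s['wrist_force'].round(1),'-> d',d.round(1),'turn',round(-(yaw-s['ee_rot'][2]),2))
E
python3 -c "
from h import *
go(*G['end'],.2)"
```

```text
t 0.1 p [ 0.2346 -0.4972  0.2308] rot [-179.94   -0.     25.25] w 85.3 F [-0.1 -1.  -0.4] -> d [351.8 -74.2  30.9] turn -49.45
```

Request:
step_arm:
  moves: [45,39,-8,3,-5.5,45,78,-16,6,-11,45,117,-25,9,-16.5,45,156,-33,12,-22,45,195,-41,15,-27.5,45,235,-50,18,-33,45,274,-58,21,-38.5,45,313,-66,25,-44,45,340,-72,28,-49.5,45,352,-74,31,-49.5]

```text
t: 0.93
position: [0.5235, -0.2774, 0.1992]
ee_rot: [-179.9, -0.1, 75.2]
wrist_force: [-0.3, 0.7, -1.0]
width: 0.525
```

```bash
python3 -c "
from h import *
go(*G['end'],.0613)
p,d=bot.read_camera('scene');cv2.imwrite('pics/a1.png',cv2.resize(p[100:300,80:280],None,fx=3,fy=3))"
```

```text
t 0.93 p [ 0.5235 -0.2774  0.1992] rot [-1.7993e+02 -8.0000e-02  7.5230e+01] w 44.9 F [-0.3  0.7 -1. ] -> d [ -3.3  -1.5 137.8] turn 0.53
```

View pics/a1.png

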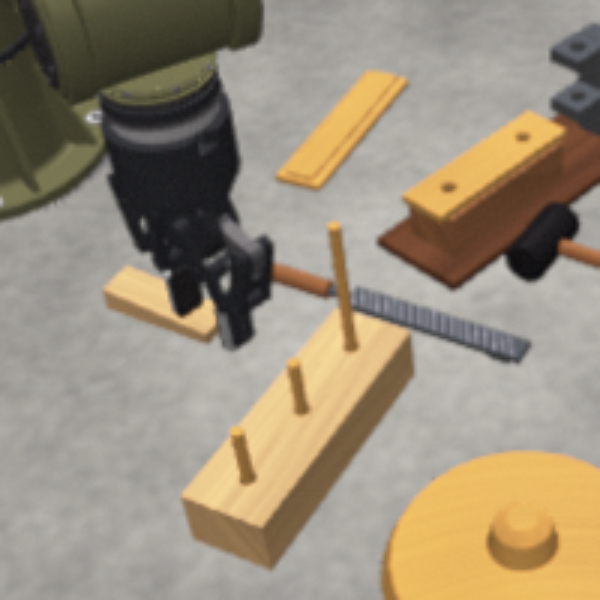

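```bash
python3 -c "
from h import *
s=bot.state();R=Ro.from_euler('xyz',s['ee_rot'],degrees=True).as_matrix()
for e in ([0,0,0],[0,.0225,-.01],[0,-.0225,-.01]):
  X=s['position']+R@np.array(e);print(X,(proj('scene',X)-[80,100])*3)"
```

```text
[ 0.52359159 -0.27735514  0.19847421] [[217.28079326 328.61299277]]
[ 0.54533167 -0.28322831  0.20843034] [[236.79944049 332.91070989]]
[ 0.50188022 -0.27152518  0.20851801] [[193.26685727 302.65400951]]
```

The fingers appear where the kinematics put them. I'll descend over the end pin.

Request:
step_arm:
  moves: [45,-3.3,-1.5,15,0.5,45,-3.3,-1.5,40,0.5,45,-3.3,-1.5,65,0.5,45,-3.3,-1.5,90,0.5,45,-3.3,-1.5,110,0.5,45,-3.3,-1.5,125,0.5,45,-3.3,-1.5,135,0.5,45,-3.3,-1.5,138,0.5,45,-3.3,-1.5,138,0.5,45,-3.3,-1.5,138,0.5]

```text
t: 1.82
position: [0.5213, -0.2803, 0.0613]
ee_rot: [-179.9, -0.1, 74.4]
wrist_force: [-0.0, -0.7, -0.2]
width: 0.528
```

```bash
python3 -c "
from h import *
go(*G['end'],.0613)
p,d=bot.read_camera('scene');cv2.imwrite('pics/a2.png',cv2.resize(p[150:300,110:260],None,fx=4,fy=4))
p,d=bot.read_camera('top');cv2.imwrite('pics/a2t.png',cv2.resize(p[175:275,255:375],None,fx=5,fy=5))"
```

```text
t 1.82 p [ 0.5213 -0.2803  0.0613] rot [-1.7995e+02 -8.0000e-02  7.4370e+01] w 45.1 F [-0.  -0.7 -0.2] -> d [ 0.3 -0.2  0. ] turn -0.33
```

View pics/a2.png

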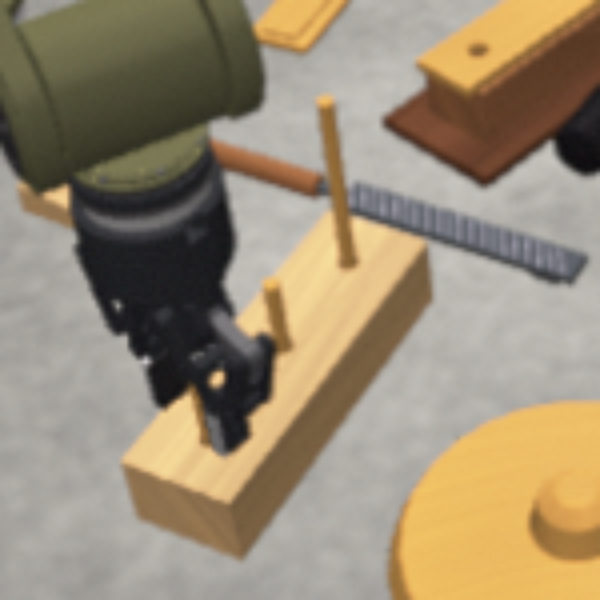

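The pin (205,400) is between the fingers. I'll close the gripper.

Request:
step_arm:
  moves: [0,0,0,0,0,0,0,0,0,0,0,0,0,0,0,0,0,0,0,0,0,0,0,0,0,0,0,0,0,0,0,0,0,0,0,0,0,0,0,0,0,0,0,0,0,0,0,0,0,0]

```text
t: 2.75
position: [0.5217, -0.2804, 0.0621]
ee_rot: [180.0, -0.1, 74.4]
wrist_force: [-0.3, -0.7, 6.1]
width: 0.099
```

Request:
step_arm:
  moves: [0,0,0,-10,0,0,0,0,-30,0,0,0,0,-55,0,0,0,0,-85,0,0,0,0,-115,0,0,0,0,-145,0,0,0,0,-175,0,0,0,0,-190,0,0,0,0,-200,0,0,0,0,-200,0]

```text
t: 3.58
position: [0.5218, -0.2807, 0.2643]
ee_rot: [179.8, -0.0, 74.4]
wrist_force: [-0.2, 0.4, -0.1]
width: 0.099
```

```bash
python3 -c "
from h import *
go(*G['bore1'],.2)
go(*G['bore1'],.27)"
```

```text
t 3.58 p [ 0.5218 -0.2807  0.2643] rot [ 1.7981e+02 -1.0000e-02  7.4400e+01] w 8.4 F [-0.2  0.4 -0.1] -> d [ 330.6 -115.8   64. ] turn -0.3
t 3.58 p [ 0.5218 -0.2807  0.2643] rot [ 1.7981e+02 -1.0000e-02  7.4400e+01] w 8.4 F [-0.2  0.4 -0.1] -> d [ 330.6 -115.6   -6. ] turn -0.3
```

Request:
step_arm:
  moves: [0,20,-7,0,0,0,57,-20,0,0,0,95,-33,0,0,0,133,-46,0,-0.3,0,171,-60,0,-0.3,0,209,-73,0,-0.3,0,247,-86,10,-0.3,0,285,-100,25,-0.3,0,315,-110,45,-0.3,0,330.6,-115.8,64,-0.3]

```text
t: 4.42
position: [0.4982, 0.072, 0.1979]
ee_rot: [179.9, 0.0, 74.8]
wrist_force: [0.9, 0.1, -0.8]
width: 0.095
```

```bash
python3 -c "
from h import *
go(*G['bore1'],.135)"
```

```text
t 4.42 p [0.4982 0.072  0.1979] rot [179.91   0.    74.83] w 8.1 F [ 0.9  0.1 -0.8] -> d [-2.7  1.9 63. ] turn 0.13
```

Request:
step_arm:
  moves: [0,-1,1,10,0,0,-2,1.9,25,0,0,-2.7,1.9,40,0,0,-2.7,1.9,52,0,0,-2.7,1.9,60,0,0,-2.7,1.9,63,0,0,-2.7,1.9,63,0,0,-2.7,1.9,63,0,0,-2.7,1.9,63,0,0,-2.7,1.9,63,0]

```text
t: 5.25
position: [0.4997, 0.0688, 0.1356]
ee_rot: [179.8, -0.0, 74.8]
wrist_force: [0.2, 0.2, -1.0]
width: 0.096
```

```bash
python3 -c "
from h import *
go(*G['bore1'],.135)
p,d=bot.read_camera('scene');cv2.imwrite('pics/b1.png',cv2.resize(p[90:200,190:300],None,fx=5.4,fy=5.4,interpolation=cv2.INTER_CUBIC));cv2.imwrite('b1s.png',p)
p,d=bot.read_camera('top');cv2.imwrite('pics/b1t.png',cv2.resize(p[190:265,170:270],None,fx=7,fy=7,interpolation=cv2.INTER_CUBIC))
s=bot.state()['position']; print(proj('scene',[[s[0],s[1],s[2]-.051],[s[0],s[1],s[2]]]), proj('scene',[*G['bore1'],.065]))"
```

```text
t 5.25 p [0.4997 0.0688 0.1356] rot [ 1.7985e+02 -2.0000e-02  7.4830e+01] w 8.2 F [ 0.2  0.2 -1. ] -> d [-0.1 -0.2  0.6] turn 0.13
[[228.80678332 156.34925872]
 [227.6481673  140.56094066]] [[229.17473443 162.1340946 ]]
```

View pics/b1.png

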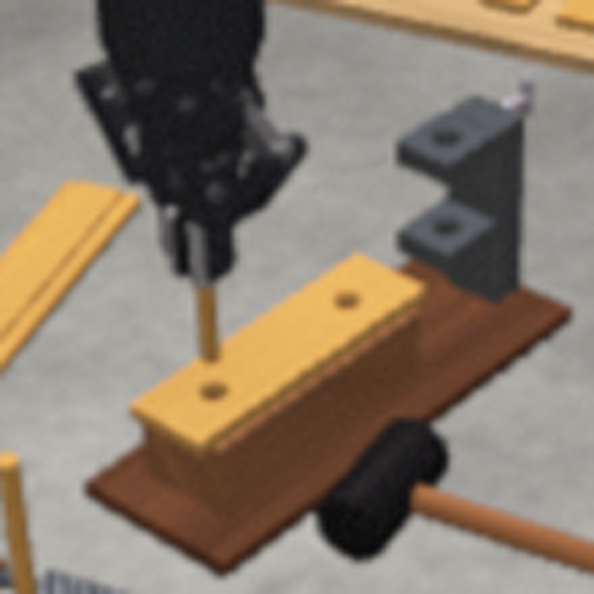

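View pics/b1t.png

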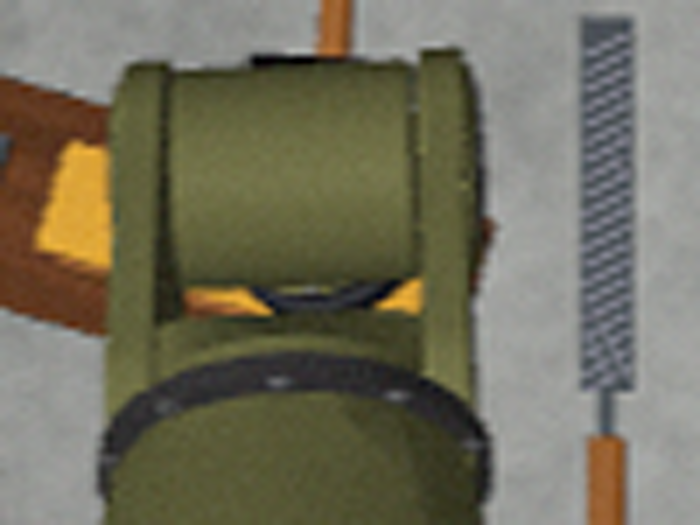

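The pin's foot (209,358) sits just above the hole (214,391), within about 1 mm. I'll nudge it slightly and enter slowly.

Request:
step_arm:
  moves: [0,0.3,0.3,4,0,0,0.3,0.3,9,0,0,0.3,0.3,14,0,0,0.3,0.3,17,0,0,0.3,0.3,20,0,0,0.3,0.3,23,0,0,0.3,0.3,26,0,0,0.3,0.3,28,0,0,0.3,0.3,30,0,0,0.3,0.3,30,0]

```text
t: 6.18
position: [0.4999, 0.069, 0.105]
ee_rot: [179.9, -0.0, 74.8]
wrist_force: [-0.2, 0.3, -0.3]
width: 0.1
```

```bash
python3 -c "
from h import *
go(*G['bore1'],.075)
p,d=bot.read_camera('scene');cv2.imwrite('pics/b2.png',cv2.resize(p[90:200,190:300],None,fx=5.4,fy=5.4,interpolation=cv2.INTER_CUBIC))
"
```

```text
t 6.18 p [0.4999 0.069  0.105 ] rot [179.89  -0.    74.83] w 8.6 F [-0.2  0.3 -0.3] -> d [-0.4 -0.4 30. ] turn 0.13
```

View pics/b2.png

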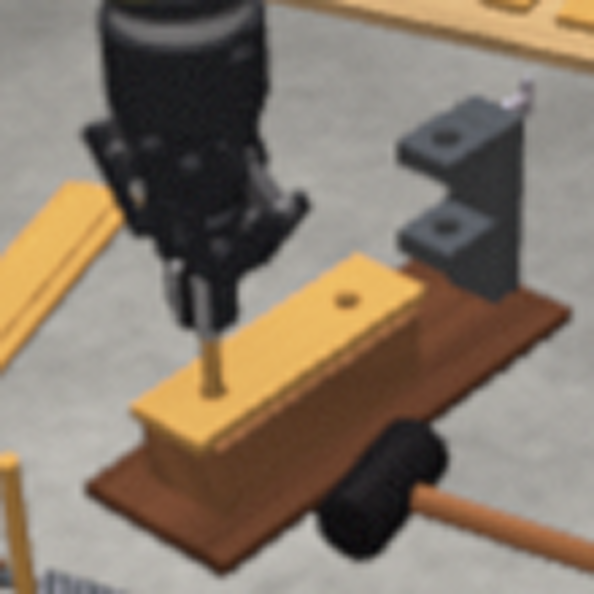

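The pin is in with no force. I'll lower it nearly home, then release.

Request:
step_arm:
  moves: [0,0,0,4,0,0,0,0,9,0,0,0,0,14,0,0,0,0,19,0,0,0,0,24,0,0,0,0,28,0,0,0,0,30,0,0,0,0,31,0,0,0,0,31,0,0,0,0,31,0]

```text
t: 7.07
position: [0.5001, 0.069, 0.0744]
ee_rot: [179.9, -0.0, 74.8]
wrist_force: [-0.1, -0.4, -0.6]
width: 0.096
```

Request:
step_arm:
  moves: [30,0,0,0,0,30,0,0,0,0,30,0,0,0,0,30,0,0,0,0,30,0,0,0,0,30,0,0,0,0,30,0,0,-10,0,30,0,0,-25,0,30,0,0,-40,0,30,0,0,-55,0]

```text
t: 7.9
position: [0.5, 0.0691, 0.1308]
ee_rot: [179.9, -0.0, 74.8]
wrist_force: [-0.1, -0.2, 0.1]
width: 0.35
```

```bash
python3 -c "
from h import *
go(*G['bore1'],.25)
p,d=bot.read_camera('scene');cv2.imwrite('pics/b3.png',cv2.resize(p[90:200,190:300],None,fx=5.4,fy=5.4,interpolation=cv2.INTER_CUBIC))
print((proj('scene',[[*G['bore1'],.11],[*G['bore1'],.065]])-[190,90])*5.4)
"
```

```text
t 7.9 p [0.5    0.0691 0.1308] rot [ 1.7985e+02 -2.0000e-02  7.4840e+01] w 29.9 F [-0.1 -0.2  0.1] -> d [  -0.4   -0.2 -119.2] turn 0.14
[[206.13244374 316.02903237]
 [211.54356591 389.52411086]]
```

View pics/b3.png

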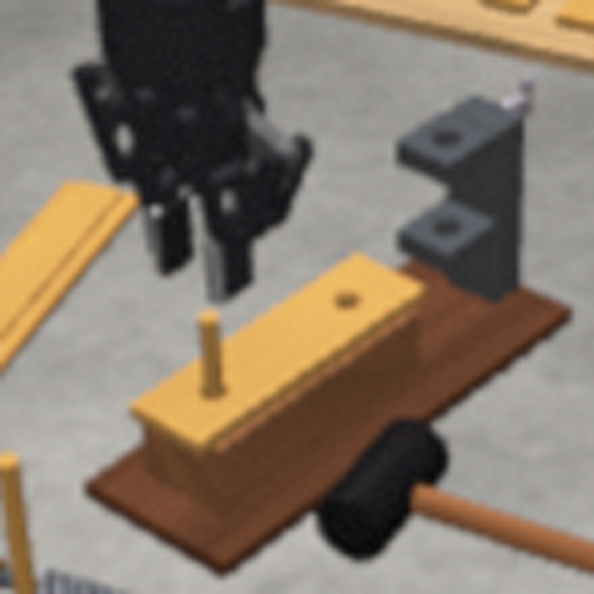

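The pin top is at (208,316), exactly where a home pin should be (206,316). Now for the middle pin.

Request:
step_arm:
  moves: [45,0,0,-40,0,45,0,0,-80,0,45,-20,7,-110,0,45,-57,20,-115,0,45,-95,33,-115,0,45,-133,46,-115,0,45,-171,60,-115,0,45,-209,73,-115,0,45,-240,84,-115,0,45,-259,90.5,-115,0]

```text
t: 8.78
position: [0.5196, -0.2077, 0.2491]
ee_rot: [179.6, -0.1, 74.7]
wrist_force: [0.2, 0.8, -0.3]
width: 0.527
```

```bash
python3 -c "
from h import *
go(*G['mid'],.0613)
"
```

```text
t 8.78 p [ 0.5196 -0.2077  0.2491] rot [ 1.7962e+02 -7.0000e-02  7.4710e+01] w 45.0 F [ 0.2  0.8 -0.3] -> d [  2.6  -2.2 187.8] turn 0.01
```

Request:
step_arm:
  moves: [45,2.6,-1,20,0,45,2.6,-1,50,0,45,2.6,-1.2,80,0,45,2.6,-1.5,110,0,45,2.6,-1.8,135,0,45,2.6,-2,155,0,45,2.6,-2,170,0,45,2.6,-2.2,182,0,45,2.6,-2.2,188,0,45,2.6,-2.2,188,0]

```text
t: 9.62
position: [0.5191, -0.2045, 0.0603]
ee_rot: [179.7, -0.1, 74.7]
wrist_force: [0.1, -0.5, -0.5]
width: 0.526
```

```bash
python3 -c "
from h import *
go(*G['mid'],.0613)
p,d=bot.read_camera('scene');cv2.imwrite('pics/c2.png',cv2.resize(p[150:300,110:260],None,fx=4,fy=4))
"
```

```text
t 9.62 p [ 0.5191 -0.2045  0.0603] rot [ 1.797e+02 -9.000e-02  7.472e+01] w 44.9 F [ 0.1 -0.5 -0.5] -> d [-0.1  0.4 -1. ] turn 0.02
```

View pics/c2.png

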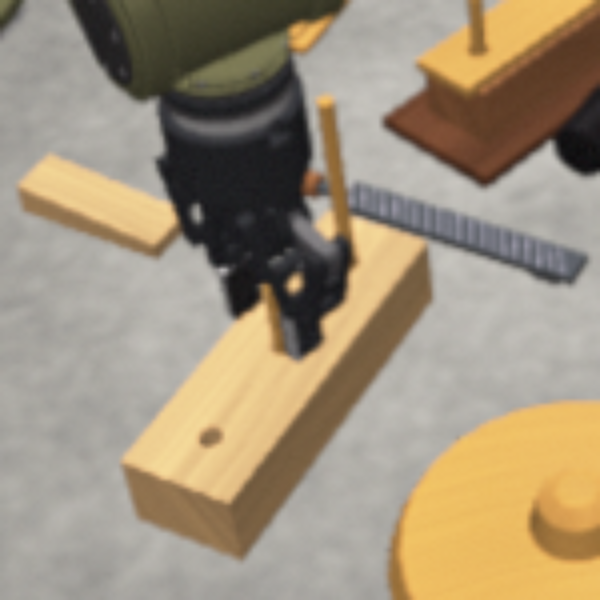

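The middle pin (272,315) is between the fingers. Close and lift.

Request:
step_arm:
  moves: [0,0,0.3,-1,0,0,0,0.3,-1,0,0,0,0.3,-1,0,0,0,0.3,-1,0,0,0,0.3,-1,0,0,0,0.3,-1,0,0,0,0.3,-1,0,0,0,0.3,-1,0,0,0,0.3,-1,0,0,0,0.3,-1,0]

```text
t: 10.5
position: [0.5203, -0.205, 0.0633]
ee_rot: [179.5, -0.1, 74.7]
wrist_force: [-0.6, 1.0, 5.8]
width: 0.098
```

Request:
step_arm:
  moves: [0,0,0,-10,0,0,0,0,-30,0,0,0,0,-55,0,0,0,0,-85,0,0,0,0,-115,0,0,0,0,-145,0,0,0,0,-175,0,0,0,0,-190,0,0,0,0,-200,0,0,0,0,-200,0]

```text
t: 11.33
position: [0.5189, -0.2049, 0.2656]
ee_rot: [179.3, -0.0, 74.7]
wrist_force: [0.4, -0.8, -1.1]
width: 0.095
```

```bash
python3 -c "
from h import *
go(*G['bore2'],.265)"
```

```text
t 11.33 p [ 0.5189 -0.2049  0.2656] rot [ 1.7935e+02 -2.0000e-02  7.4720e+01] w 8.1 F [ 0.4 -0.8 -1.1] -> d [ 3.587e+02 -9.070e+01 -3.000e-01] turn 0.02
```

Request:
step_arm:
  moves: [0,20,-5,0,0,0,58,-15,0,0,0,98,-25,0,0,0,138,-35,0,0,0,178,-45,0,0,0,218,-55,0,0,0,258,-65,0,0,0,298,-75,10,0,0,336,-85,30,0,0,358.7,-90.7,50,0]

```text
t: 12.17
position: [0.5259, 0.1679, 0.2135]
ee_rot: [179.4, -0.0, 74.8]
wrist_force: [1.2, -0.7, -0.9]
width: 0.098
```

```bash
python3 -c "
from h import *
go(*G['bore2'],.135)"
```

```text
t 12.17 p [0.5259 0.1679 0.2135] rot [ 1.7935e+02 -4.0000e-02  7.4810e+01] w 8.3 F [ 1.2 -0.7 -0.9] -> d [-2.8 -0.  78.6] turn 0.11
```

Request:
step_arm:
  moves: [0,-2,0,10,0,0,-2.8,0,30,0,0,-2.8,0,50,0,0,-2.8,0,65,0,0,-2.8,0,75,0,0,-2.8,0,78,0,0,-2.8,0,79,0,0,-2.8,0,79,0,0,-2.8,0,79,0,0,-2.8,0,79,0]

```text
t: 13.0
position: [0.5263, 0.165, 0.1354]
ee_rot: [179.3, -0.1, 74.8]
wrist_force: [0.9, -0.7, -0.9]
width: 0.097
```

```bash
python3 -c "
from h import *
go(*G['bore2'],.105)
p,d=bot.read_camera('scene');cv2.imwrite('pics/d1.png',cv2.resize(p[90:200,190:300],None,fx=5.4,fy=5.4,interpolation=cv2.INTER_CUBIC))
s=bot.state();R=Ro.from_euler('xyz',s['ee_rot'],degrees=True).as_matrix()
b=s['position']+R[:,2]*.0525;print(b,(proj('scene',[b,[*G['bore2'],.065]])-[190,90])*5.4)"
```

```text
t 13.0 p [0.5263 0.165  0.1354] rot [ 1.7928e+02 -7.0000e-02  7.4810e+01] w 8.3 F [ 0.9 -0.7 -0.9] -> d [-0.2 -0.7 30.4] turn 0.11
[0.52690296 0.16493081 0.08276414] [[346.32335043 271.27307829]
 [345.63741955 298.94159678]]
```

View pics/d1.png

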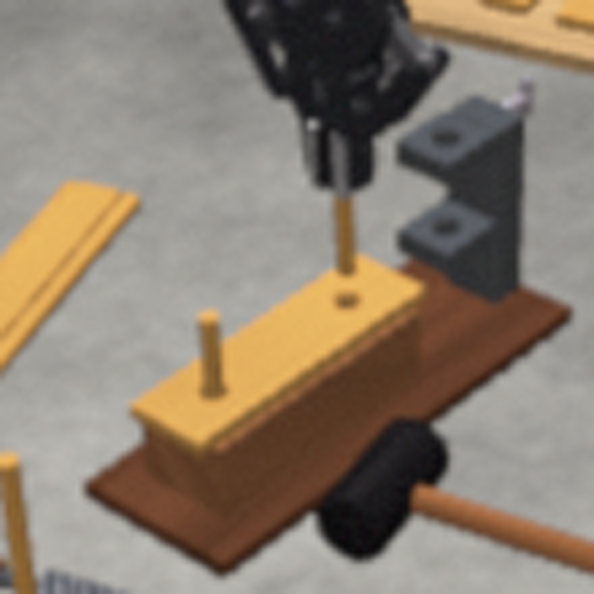

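The foot (346,270) is right above the hole (347,300). Insert.

Request:
step_arm:
  moves: [0,0,-0.3,4,0,0,0,-0.3,9,0,0,0,-0.3,14,0,0,0,-0.3,17,0,0,0,-0.3,20,0,0,0,-0.4,23,0,0,0,-0.4,26,0,0,0,-0.5,28,0,0,0,-0.5,30,0,0,0,-0.5,30,0]

```text
t: 13.88
position: [0.526, 0.1651, 0.1049]
ee_rot: [179.3, -0.1, 74.8]
wrist_force: [-0.2, -0.1, -0.4]
width: 0.095
```

```bash
python3 -c "
from h import *
go(*G['bore2'],.0755)
p,d=bot.read_camera('scene');cv2.imwrite('pics/d2.png',cv2.resize(p[90:200,190:300],None,fx=5.4,fy=5.4,interpolation=cv2.INTER_CUBIC))
"
```

```text
t 13.88 p [0.526  0.1651 0.1049] rot [ 1.7932e+02 -6.0000e-02  7.4810e+01] w 8.1 F [-0.2 -0.1 -0.4] -> d [-0.1 -0.4 29.4] turn 0.11
```

View pics/d2.png

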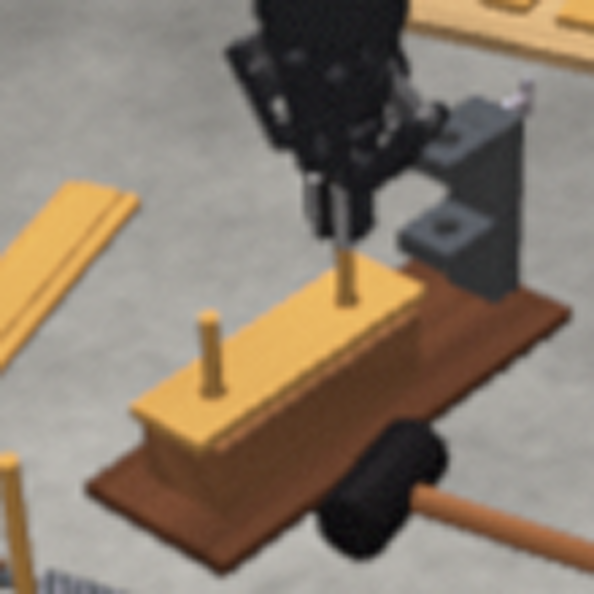

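Request:
step_arm:
  moves: [0,0,0,4,0,0,0,-0.1,9,0,0,0,-0.2,14,0,0,0,-0.2,19,0,0,0,-0.3,24,0,0,0,-0.3,27,0,0,0,-0.4,29,0,0,0,-0.4,29.4,0,0,0,-0.4,29.4,0,0,0,-0.4,29.4,0]

```text
t: 14.77
position: [0.5262, 0.1652, 0.0759]
ee_rot: [179.3, -0.1, 74.8]
wrist_force: [-0.6, -0.4, -0.5]
width: 0.097
```

Request:
step_arm:
  moves: [30,0,0,0,0,30,0,0,0,0,30,0,0,0,0,30,0,0,0,0,30,0,0,0,0,30,0,0,0,0,30,0,0,-10,0,30,0,0,-25,0,30,0,0,-40,0,30,0,0,-55,0]

```text
t: 15.6
position: [0.5255, 0.1653, 0.1323]
ee_rot: [179.3, -0.1, 74.8]
wrist_force: [-0.5, 0.1, -0.8]
width: 0.348
```

```bash
python3 -c "
from h import *
go(*G['long'],.24)
p,d=bot.read_camera('scene');cv2.imwrite('pics/d3.png',cv2.resize(p[90:200,190:300],None,fx=5.4,fy=5.4,interpolation=cv2.INTER_CUBIC))
print((proj('scene',[[*G['bore2'],.11],[*G['bore2'],.065]])-[190,90])*5.4)
"
```

```text
t 15.6 p [0.5255 0.1653 0.1323] rot [ 1.7927e+02 -8.0000e-02  7.4810e+01] w 29.7 F [-0.5  0.1 -0.8] -> d [-286.2   71.7 -107.2] turn 0.11
[[343.50463459 226.64787974]
 [345.63741955 298.94159678]]
```

View pics/d3.png

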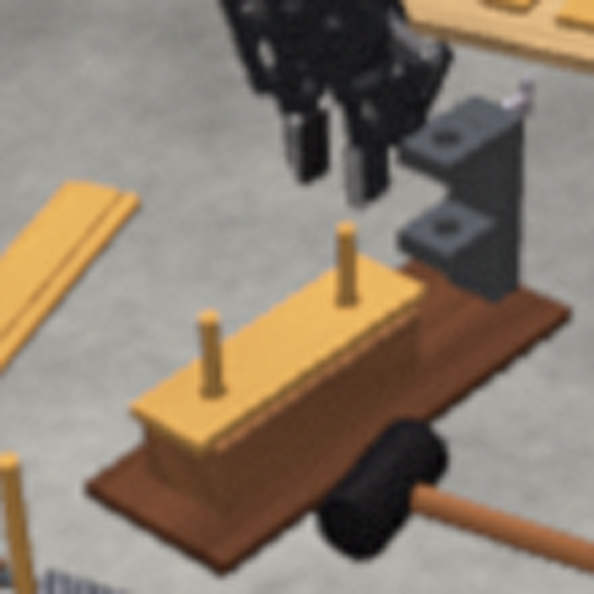

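Pin 2's top is at (346,227) against a predicted 226.6, so it is home. Next is the long pin.

Request:
step_arm:
  moves: [45,0,0,-40,0,45,-15,4,-75,0,45,-50,12,-100,0,45,-88,22,-107,0,45,-126,32,-107,0,45,-164,41,-107,0,45,-202,51,-107,0,45,-240,60,-107,0,45,-270,68,-107,0,45,-286,71.7,-107,0]

```text
t: 16.48
position: [0.5187, -0.1323, 0.2429]
ee_rot: [179.0, -0.2, 74.7]
wrist_force: [0.5, -0.0, -0.4]
width: 0.524
```

```bash
python3 -c "
from h import *
go(*G['long'],.131)
"
```

```text
t 16.48 p [ 0.5187 -0.1323  0.2429] rot [ 1.7904e+02 -1.7000e-01  7.4680e+01] w 44.8 F [ 0.5 -0.  -0.4] -> d [  2.3  -2.9 111.8] turn -0.02
```

Tilt has drifted to about 1°. Each call takes its reference from the measured pose, so motion lag gets baked in. I have spare time, so I'll see whether a descent that ends abruptly brings the tilt back.

Request:
step_arm:
  moves: [45,1,0,-10,0,45,2,0,-25,0,45,2,0,-45,0,45,2,0,-65,0,45,2,0,-80,0,45,2,0,-90,0,45,2,0,-97,0,45,2,0,-100,0,45,2,0,-100,0,45,2,0,-100,0]

```text
t: 17.32
position: [0.5174, -0.13, 0.3422]
ee_rot: [179.1, -0.2, 74.7]
wrist_force: [-0.5, 1.5, -0.5]
width: 0.528
```

Request:
step_arm:
  moves: [45,0,0,0,0,45,0,0,0,0,45,0,0,0,0,45,0,0,0,0,45,0,0,0,0,45,0,0,0,0,45,0,0,0,0,45,0,0,10,0,45,0,0,45,0,45,0,0,85,0]

```text
t: 18.15
position: [0.5192, -0.1303, 0.2572]
ee_rot: [178.9, -0.2, 74.7]
wrist_force: [1.2, 0.4, -1.2]
width: 0.526
```

```bash
python3 -c "
from h import *
go(*G['long'],.26)
print(bot.state()['q'].round(2),bot.state()['qd'].round(1))
"
```

```text
t 18.15 p [ 0.5192 -0.1303  0.2572] rot [ 1.7886e+02 -1.7000e-01  7.4680e+01] w 44.9 F [ 1.2  0.4 -1.2] -> d [ 0.5 -0.9 -2.8] turn -0.02
[-18.11  13.56  88.24   0.23  77.06  -2.84] [  0.3  19.5  44.8   0.2 -60.7  -0. ]
```

Opposite sign: a fast finish downward lowers the roll, so a fast finish upward should raise it.

Request:
step_arm:
  moves: [45,0,0,0,0,45,0,0,0,0,45,0,0,0,0,45,0,0,0,0,45,0,0,0,0,45,0,0,0,0,45,0,0,-5,0,45,0,0,-35,0,45,0,0,-75,0,45,0,0,-115,0]

```text
t: 18.98
position: [0.5164, -0.1298, 0.3741]
ee_rot: [178.9, -0.2, 74.7]
wrist_force: [0.7, 0.1, 1.6]
width: 0.524
```

Request:
step_arm:
  moves: [45,0,0,0,0,45,0,0,15,0,45,0,0,50,0,45,0,0,85,0,45,0,0,105,0,45,0,0,115,0,45,0,0,110,0,45,0,0,80,0,45,0,0,40,0,45,0,0,0,0]

```text
t: 19.82
position: [0.516, -0.1297, 0.378]
ee_rot: [178.8, -0.2, 74.7]
wrist_force: [0.6, 0.5, 0.1]
width: 0.526
```

```bash
python3 -c "
from h import *
go(*G['long'],.26)
print(bot.state()['q'].round(2),bot.state()['qd'].round(1))
"
```

```text
t 19.82 p [ 0.516  -0.1297  0.378 ] rot [ 1.7881e+02 -1.6000e-01  7.4690e+01] w 44.9 F [0.6 0.5 0.1] -> d [ 5.00e-01 -1.00e-01  1.18e+02] turn -0.01
[-18.16  10.4   76.38   0.22  92.04  -2.83] [ -0.3  -7.1 -55.2  -0.   60.    0. ]
```

Not a simple lag. A better option is to turn the gripper a quarter turn, so that the remaining tilt (1.2°, along world x) lies about the jaw axis. Then it doesn't carry over to the gripped, upright pin. The fingers stay above the bracket either way.

Request:
step_arm:
  moves: [45,0,0,0,-5,45,0,0,10,-11,45,0,0,20,-17,45,0,0,30,-23,45,0,0,40,-29,45,0,0,50,-35,45,0,0,60,-41,45,0,0,65,-47,45,0,0,70,-49,45,0,0,70,-49,45]

```text
invalid input
```

```bash
python3 -c "
from h import *
go(*G['long'],.26,172)
"
```

```text
t 19.82 p [ 0.516  -0.1297  0.378 ] rot [ 1.7881e+02 -1.6000e-01  7.4690e+01] w 44.9 F [0.6 0.5 0.1] -> d [ 5.00e-01 -1.00e-01  1.18e+02] turn -97.31
```

Request:
step_arm:
  moves: [45,0,0,0,-5,45,0,0,10,-11,45,0,0,20,-17,45,0,0,30,-23,45,0,0,40,-29,45,0,0,50,-35,45,0,0,60,-41,45,0,0,65,-47,45,0,0,70,-49,45,0,0,70,-49]

```text
t: 20.65
position: [0.5176, -0.1299, 0.3097]
ee_rot: [179.0, 0.9, 123.8]
wrist_force: [-0.3, -0.2, -1.6]
width: 0.523
```

Request:
step_arm:
  moves: [45,0,0,0,-5,45,0,0,5,-11,45,0,0,15,-17,45,0,0,25,-23,45,0,0,32,-29,45,0,0,38,-35,45,0,0,43,-41,45,0,0,46,-46,45,0,0,46,-48.3,45,0,0,46,-48.3]

```text
t: 21.48
position: [0.5192, -0.1303, 0.2656]
ee_rot: [-180.0, 1.4, 172.1]
wrist_force: [-0.1, -0.0, -0.2]
width: 0.527
```

```bash
python3 -c "
from h import *
go(*G['long'],.131,172)
s=bot.state();print(Ro.from_euler('xyz',s['ee_rot'],degrees=True).as_matrix()[:,2].round(4),s['q'].round(1))
"
```

```text
t 21.48 p [ 0.5192 -0.1303  0.2656] rot [-179.97    1.43  172.1 ] w 45.0 F [-0.1 -0.  -0.2] -> d [  4.2   0.7 134.6] turn 0.1
[ 0.0247 -0.004  -0.9997] [ -18.1   13.1   87.7    0.2   77.8 -100.3]
```

The jaw plane is now upright (roll −179.97). Descend onto the long pin.

Request:
step_arm:
  moves: [45,1.5,0.7,10,0,45,1.7,0.7,30,0,45,2.2,0.7,50,0,45,2.7,0.7,70,0,45,3.2,0.7,90,0,45,3.6,0.7,108,0,45,3.9,0.7,122,0,45,4.1,0.7,131,0,45,4.2,0.7,134.6,0,45,4.2,0.7,134.6,0]

```text
t: 22.32
position: [0.5184, -0.1295, 0.1308]
ee_rot: [-180.0, 1.4, 172.0]
wrist_force: [0.2, 0.1, -0.1]
width: 0.527
```

```bash
python3 -c "
from h import *
go(*G['long'],.131,172)
p,d=bot.read_camera('scene');cv2.imwrite('pics/e2.png',cv2.resize(p[120:270,110:260],None,fx=4,fy=4))
"
```

```text
t 22.32 p [ 0.5184 -0.1295  0.1308] rot [-179.97    1.41  172.04] w 45.0 F [ 0.2  0.1 -0.1] -> d [-0.   0.  -0.2] turn 0.04
```

View pics/e2.png

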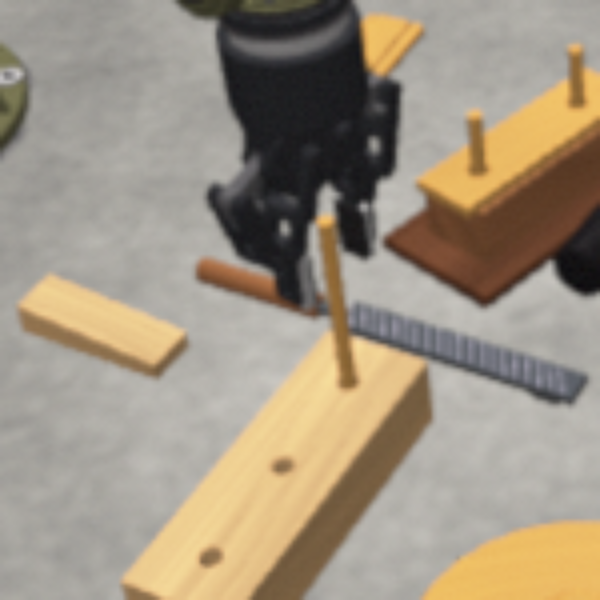

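The pin is between the pads. Close.

Request:
step_arm:
  moves: [0,0,0,0,0,0,0,0,0,0,0,0,0,0,0,0,0,0,0,0,0,0,0,0,0,0,0,0,0,0,0,0,0,0,0,0,0,0,0,0,0,0,0,0,0,0,0,0,0,0]

```text
t: 23.2
position: [0.5191, -0.1295, 0.1323]
ee_rot: [-180.0, 1.6, 172.0]
wrist_force: [0.2, 1.8, 5.5]
width: 0.097
```

```bash
python3 -c "
from h import *
go(*G['long'],.28,172)
"
```

```text
t 23.2 p [ 0.5191 -0.1295  0.1323] rot [-179.97    1.55  172.05] w 8.3 F [0.2 1.8 5.5] -> d [  -3.3   -0.2 -147.7] turn 0.05
```

Request:
step_arm:
  moves: [0,-0.1,0,-5,0,0,-0.5,0,-20,0,0,-1,0,-40,0,0,-1.6,0,-62,0,0,-2.2,0,-85,0,0,-2.8,0,-107,0,0,-3.3,0,-127,0,0,-3.6,0,-140,0,0,-3.8,0,-147,0,0,-3.8,0,-147,0]

```text
t: 24.03
position: [0.5192, -0.1295, 0.2807]
ee_rot: [-179.9, 1.7, 172.1]
wrist_force: [0.4, -0.1, -1.9]
width: 0.1
```

```bash
python3 -c "
from h import *
go(*G['eye'],.28,172)
p,d=bot.read_camera('scene');cv2.imwrite('pics/f1.png',cv2.resize(p[70:220,140:290],None,fx=4,fy=4,interpolation=cv2.INTER_CUBIC))
"
```

```text
t 24.03 p [ 0.5192 -0.1295  0.2807] rot [-179.94    1.67  172.05] w 8.5 F [ 0.4 -0.1 -1.9] -> d [ 23.8 372.3  -0.4] turn 0.05
```

View pics/f1.png

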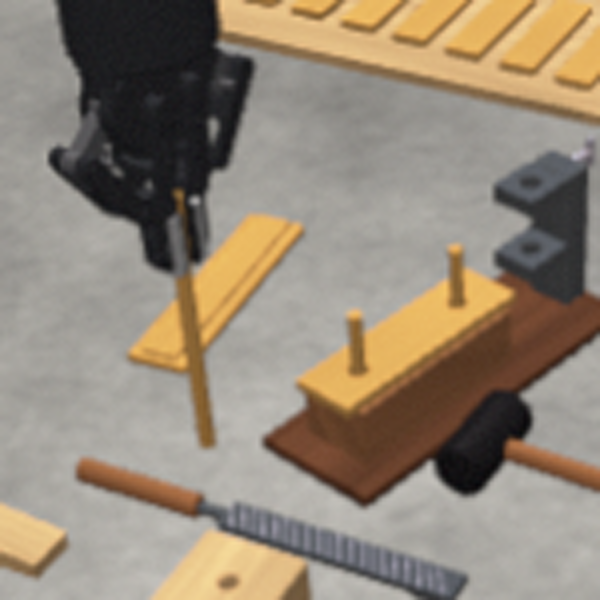

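```bash
python3 -c "
from h import *
print((proj('scene',[[.5191,-.1295,.1586],[.5191,-.1295,.3236],[.5241,-.1295,.1586],[.5191,-.1245,.1586]])-[140,70])*4+1.5)
p=cv2.imread('pics/f1.png');m=cv2.inRange(cv2.cvtColor(p,cv2.COLOR_BGR2HSV),(12,120,70),(28,255,255))
m[:275]=0;m[:,240:]=0;m[:,:165]=0
for r in range(280,450,15):
  x=np.nonzero(m[r])[0];x=x[x>165]
  print(r,x.min() if len(x) else 0,x.max() if len(x) else 0)
"
```

```text
[[210.40188024 444.23146457]
 [174.93130212 194.52582722]
 [217.95848623 446.62294724]
 [215.10582419 439.04472744]]
280 179 239
295 179 239
310 167 236
325 166 224
340 166 211
355 166 201
370 174 202
385 193 204
400 196 206
415 198 209
430 200 211
445 204 209
```

Request:
step_arm:
  moves: [0,0.5,5,0,0,0,1,16,0,0,0,2,34,0,0,0,4,55,0,0,0,5,80,0,0,0,7,105,0,0,0,8,130,0,0,0,10,153,0,0,0,11,175,0,0,0,12,192,0,0]

```text
t: 24.92
position: [0.5331, 0.0649, 0.278]
ee_rot: [-180.0, 1.5, 172.1]
wrist_force: [0.3, -1.0, -1.6]
width: 0.095
```

Request:
step_arm:
  moves: [0,1,18,0,0,0,2,38,0,0,0,4,63,0,0,0,6,90,0,0,0,8,115,0,0,0,9,137,0,0,0,10,154,0,0,0,11,165,0,0,0,11,170,0,0,0,11,170,0,0]

```text
t: 25.75
position: [0.5452, 0.2356, 0.277]
ee_rot: [-179.9, 1.4, 172.2]
wrist_force: [0.3, 0.3, -1.5]
width: 0.102
```

```bash
python3 -c "
from h import *
go(*G['eye'],.265,172)
"
```

```text
t 25.75 p [0.5452 0.2356 0.277 ] rot [-179.93    1.44  172.18] w 8.7 F [ 0.3  0.3 -1.5] -> d [-0.7  7.1 12. ] turn 0.18
```

Request:
step_arm:
  moves: [0,-0.3,2,3,0,0,-0.7,5,7,0,0,-0.7,7.1,10,0,0,-0.7,7.1,12,0,0,-0.7,7.1,12,0,0,-0.7,7.1,12,0,0,-0.7,7.1,12,0,0,-0.7,7.1,12,0,0,-0.7,7.1,12,0,0,-0.7,7.1,12,0]

```text
t: 26.58
position: [0.5472, 0.2425, 0.2651]
ee_rot: [-179.9, 1.5, 172.2]
wrist_force: [-0.9, -0.8, -1.2]
width: 0.099
```

```bash
python3 -c "
from h import *
go(*G['eye'],.265,172)
p,d=bot.read_camera('scene');cv2.imwrite('g1.png',p);cv2.imwrite('pics/g1.png',cv2.resize(p[60:150,230:320],None,fx=6.5,fy=6.5,interpolation=cv2.INTER_CUBIC))
p,d=bot.read_camera('top');cv2.imwrite('pics/g1t.png',cv2.resize(p[175:265,120:240],None,fx=6,fy=6,interpolation=cv2.INTER_CUBIC))
x,y=G['eye']
print((proj('scene',[[x,y,.1428],[x,y,.23],[x,y,.125],[x,y,.069]])-[230,60])*6.5+2.8)
"
```

```text
t 26.58 p [0.5472 0.2425 0.2651] rot [-179.94    1.46  172.18] w 8.4 F [-0.9 -0.8 -1.2] -> d [0.1 0.  0.1] turn 0.18
[[278.66060582 325.77826241]
 [278.82871909 143.2844901 ]
 [278.62122442 361.20131638]
 [278.48824124 468.84985624]]
```

View pics/g1.png

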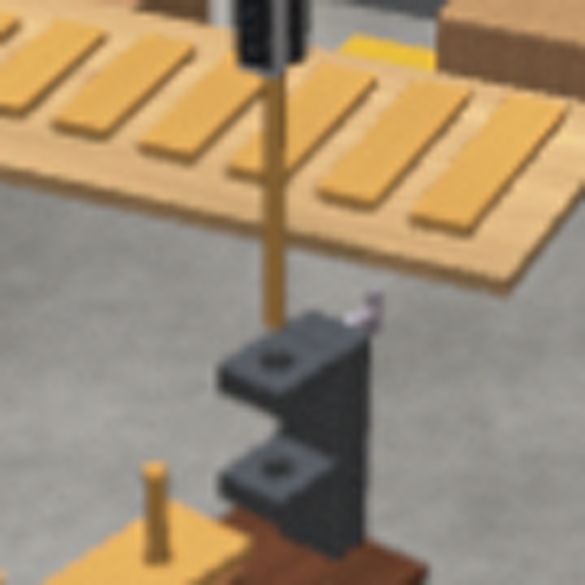

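View pics/g1t.png

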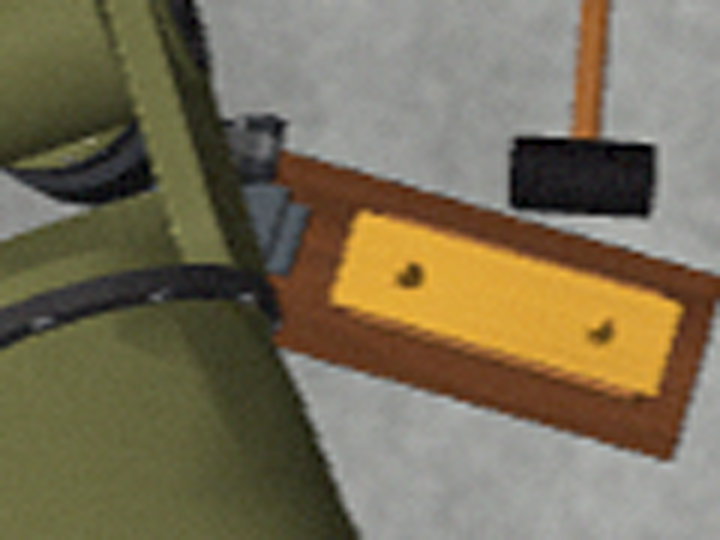

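The pin looks upright. Its foot (274,322) is slightly left of the eye's hole (277,361). I'll measure that at sub-pixel.

```bash
python3 -c "
from h import *
p=cv2.imread('g1.png').astype(int)
s=(p[:,:,2]-p[:,:,0]).astype(float)  # brass R-B
for r in range(98,112):
  w=s[r,266:279].copy(); w-=np.median(s[r,255:264]); w[w<8]=0
  print(r,(w*np.arange(266,279)).sum()/max(w.sum(),1),w.round().astype(int))
g=p.sum(2)/3
for nm,(r0,r1,c0,c1) in dict(u=(111,120,265,280),l=(127,137,265,280)).items():
  a=g[r0:r1,c0:c1];print(nm);print(a.round().astype(int))
x,y=G['eye']
print(proj('scene',[[x,y,.1428],[x,y,.125],[x,y,.069],[x+.001,y,.1428],[x,y+.001,.1428]]))
"
```

```text
98 273.28034682080926 [ 0  0  0  0 29 67 75 53 24 18 20 27 33]
99 272.04526748971193 [ 0  0  0  0 30 67 76 50  8  0  0  0 12]
100 271.6666666666667 [ 0  0  0  0 28 65 74 49  0  0  0  0  0]
101 271.7631578947368 [ 0  0  0  0 28 66 75 50  9  0  0  0  0]
102 271.7533039647577 [ 0  0  0  0 28 66 75 50  8  0  0  0  0]
103 271.6589861751152 [ 0  0  0  0 29 65 74 49  0  0  0  0  0]
104 271.66355140186914 [ 0  0  0  0 28 65 72 49  0  0  0  0  0]
105 271.6697247706422 [ 0  0  0  0 28 65 76 49  0  0  0  0  0]
106 271.68055555555554 [ 0  0  0  0 26 66 75 49  0  0  0  0  0]
107 271.6543778801843 [ 0  0  0  0 29 65 75 48  0  0  0  0  0]
108 271.66355140186914 [ 0  0  0  0 28 64 74 48  0  0  0  0  0]
109 271.6683673469388 [ 0  0  0  0 25 58 70 43  0  0  0  0  0]
110 271.64516129032256 [ 0  0  0  0 10 29 38 16  0  0  0  0  0]
111 0.0 [0 0 0 0 0 0 0 0 0 0 0 0 0]
u
[[145 146 145 146 138 123 107  96  91  92  89  89  90  93  95]
 [145 144 137 129 115 100  94  93  94  94  91  89  87  90  91]
 [144 138 119 102  97  89  87  89  87  91  93  93  91  88  90]
 [126 113 100  95  90  78  70  72  69  75  86  94 
[... 407 characters left out ...]
 143 131 117 100  94  93  92  84  74  62  53  49]
 [157 153 143 120 101  95  90  90  93  95  96  91  82  74  62]
 [148 133 115  98  92  87  82  79  76  81  91  94  93  92  84]
 [126 103  95  93  91  75  60  59  58  67  83  94  94  95  93]
 [100  94  93  93  92  71  55  52  53  65  83  94  98  91  79]
 [ 73  85  93  96  94  85  74  71  79  82  93  94  87  72  57]
 [ 52  66  77  86  93  93  90  89  93  95  94  87  69  53  49]
 [ 48  47  56  64  74  86  92  93  95  88  76  66  52  50  48]
 [ 60  50  48  51  55  63  75  85  85  66  53  48  48  48  49]]
[[272.4400932  109.68896345]
 [272.43403453 115.13866406]
 [272.41357558 131.69997788]
 [272.7664438  109.76669291]
 [272.58925376 109.51690585]]
```

The measured offset is 0.64 px, about 2 mm along world +x, and matches the earlier picture. I'll correct it and come down to just above the eye.

Request:
step_arm:
  moves: [0,-1,0,0,0,0,-2,0,0,0,0,-2,0,4,0,0,-1.9,0,8,0,0,-1.8,0,11,0,0,-1.8,0,12,0,0,-1.8,0,12,0,0,-1.8,0,12,0,0,-1.8,0,12,0,0,-1.8,0,12,0]

```text
t: 27.52
position: [0.5493, 0.2422, 0.2533]
ee_rot: [-179.9, 1.5, 172.2]
wrist_force: [-0.2, 0.5, -2.4]
width: 0.098
```

```bash
python3 -c "
from h import *
go(*G['eye'],.253,172)
p,d=bot.read_camera('scene');cv2.imwrite('g2.png',p);cv2.imwrite('pics/g2.png',cv2.resize(p[60:150,230:320],None,fx=6.5,fy=6.5,interpolation=cv2.INTER_CUBIC))
s=(p[:,:,2].astype(float)-p[:,:,0])
for r in range(100,118):
  w=s[r,266:279].copy(); w-=np.median(s[r,262:267]); w[w<8]=0
  print(r,(w*np.arange(266,279)).sum()/max(w.sum(),1),w.round().astype(int))
x,y=G['eye']
print(proj('scene',[[x,y,.1308]]))
"
```

```text
t 27.52 p [0.5493 0.2422 0.2533] rot [-179.95    1.46  172.18] w 8.4 F [-0.2  0.5 -2.4] -> d [ 2.2 -0.   0.3] turn 0.18
100 272.3625 [ 0  0  0  0  8 46 75 73 38  0  0  0  0]
101 272.45299145299145 [ 0  0  0  0  0 45 77 73 39  0  0  0  0]
102 272.45652173913044 [ 0  0  0  0  0 45 74 72 39  0  0  0  0]
103 272.35833333333335 [ 0  0  0  0  8 46 76 72 38  0  0  0  0]
104 272.364406779661 [ 0  0  0  0  8 45 74 71 38  0  0  0  0]
105 272.36170212765956 [ 0  0  0  0  8 44 75 71 37  0  0  0  0]
106 272.45535714285717 [ 0  0  0  0  0 44 72 70 38  0  0  0  0]
107 272.35983263598325 [ 0  0  0  0  9 45 75 71 39  0  0  0  0]
108 272.35983263598325 [ 0  0  0  0  9 45 75 71 39  0  0  0  0]
109 272.39256198347107 [ 0  0  0  0  8 45 75 72 42  0  0  0  0]
110 272.46017699115043 [ 0  0  0  0  0 44 72 72 38  0  0  0  0]
111 272.44493392070484 [ 0  0  0  0  0 45 74 70 38  0  0  0  0]
112 272.42857142857144 [ 0  0  0  0  0 47 75 72 37  0  0  0  0]
113 272.4139534883721 [ 0  0  0  0  0 42 72 71 30  0  0  0  0]
114 272.4308943089431 [ 0  0  0  0  0 19 45 46 13  0  0  0  0]
115 272.0 [ 0  0  0  0  0  0 10  0  0  0  0  0  0]
116 0.0 [0 0 0 0 0 0 0 0 0 0 0 0 0]
117 0.0 [0 0 0 0 0 0 0 0 0 0 0 0 0]
[[272.43603417 113.3729927 ]]
```

View pics/g2.png

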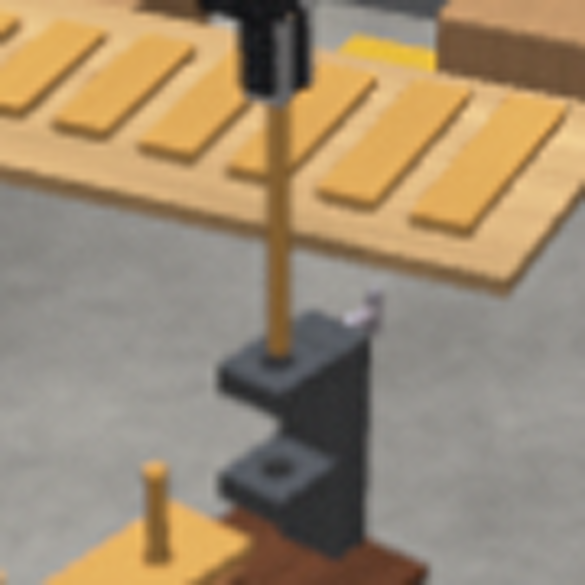

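The pin is aligned (u 272.4 against the hole's 272.3) and upright. Entering slowly.

Request:
step_arm:
  moves: [0,0,0,2,0,0,0.1,0,4,0,0,0.1,0,6,0,0,0.2,0,8,0,0,0.2,0,10,0,0,0.3,0,12,0,0,0.3,0,14,0,0,0.4,0,16,0,0,0.4,0,16,0,0,0.4,0,16,0]

```text
t: 28.4
position: [0.5493, 0.2422, 0.2372]
ee_rot: [-179.9, 1.5, 172.2]
wrist_force: [0.1, 0.7, -2.1]
width: 0.091
```

```bash
python3 -c "
from h import *
go(.5493,.2422,.205,172)
p,d=bot.read_camera('scene');cv2.imwrite('pics/g3.png',cv2.resize(p[60:150,230:320],None,fx=6.5,fy=6.5,interpolation=cv2.INTER_CUBIC))
"
```

```text
t 28.4 p [0.5493 0.2422 0.2372] rot [-179.94    1.45  172.18] w 7.8 F [ 0.1  0.7 -2.1] -> d [ 0.8  0.  32.2] turn 0.18
```

View pics/g3.png

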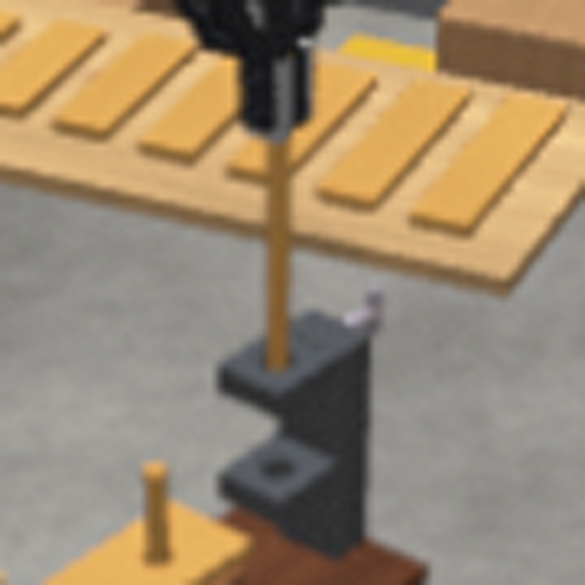

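It has entered the upper eye without contact force. I'll lower to just above the lower eye.

Request:
step_arm:
  moves: [0,0.1,0,3,0,0,0.2,0,7,0,0,0.3,0,11,0,0,0.4,0,15,0,0,0.5,0,19,0,0,0.6,0,23,0,0,0.7,0,27,0,0,0.8,0,31,0,0,0.9,0,34,0,0,0.9,0,34,0]

```text
t: 29.28
position: [0.549, 0.2422, 0.2024]
ee_rot: [-179.9, 1.4, 172.2]
wrist_force: [-0.0, 1.7, -2.0]
width: 0.099
```

```bash
python3 -c "
from h import *
go(.5493,.2422,.175,172)
p,d=bot.read_camera('scene');cv2.imwrite('pics/g4.png',cv2.resize(p[60:150,230:320],None,fx=6.5,fy=6.5,interpolation=cv2.INTER_CUBIC))
s=(p[:,:,2].astype(float)-p[:,:,0])
for r in list(range(104,118,2))+list(range(118,132)):
  w=s[r,266:279].copy(); w-=np.median(s[r,262:267]); w[w<8]=0
  print(r,(w*np.arange(266,279)).sum()/max(w.sum(),1),w.round().astype(int))
"
```

```text
t 29.28 p [0.549  0.2422 0.2024] rot [-179.92    1.41  172.18] w 8.5 F [-0.   1.7 -2. ] -> d [ 0.4  0.1 27.4] turn 0.18
104 272.25 [ 0  0  0  0  9 47 78 73 25  0  0  0  0]
106 272.3256880733945 [ 0  0  0  0  0 47 77 70 24  0  0  0  0]
108 272.24347826086955 [ 0  0  0  0  9 47 78 71 25  0  0  0  0]
110 272.2521367521368 [ 0  0  0  0  9 48 77 75 25  0  0  0  0]
112 272.30044843049325 [ 0  0  0  0  0 50 78 73 22  0  0  0  0]
114 272.3127572016461 [ 0  0  0  0  0 58 80 76 29  0  0  0  0]
116 272.2842105263158 [ 0  0  0  0  0 47 63 59 21  0  0  0  0]
118 0.0 [0 0 0 0 0 0 0 0 0 0 0 0 0]
119 0.0 [0 0 0 0 0 0 0 0 0 0 0 0 0]
120 0.0 [0 0 0 0 0 0 0 0 0 0 0 0 0]
121 0.0 [0 0 0 0 0 0 0 0 0 0 0 0 0]
122 0.0 [0 0 0 0 0 0 0 0 0 0 0 0 0]
123 0.0 [0 0 0 0 0 0 0 0 0 0 0 0 0]
124 272.38461538461536 [ 0  0  0  0  0 30 40 40 20  0  0  0  0]
125 272.352422907489 [ 0  0  0  0 10 44 67 68 38  0  0  0  0]
126 272.36286919831224 [ 0  0  0  0 10 44 72 72 39  0  0  0  0]
127 272.32608695652175 [ 0  0  0  0  8 44 75 71 32  0  0  0  0]
128 272.2335025380711 [ 0  0  0  0  0 46 73 64 14  0  0  0  0]
129 272.0752688172043 [ 0  0  0  0  0 22 42 29  0  0  0  0  0]
130 0.0 [0 0 0 0 0 0 0 0 0 0 0 0 0]
131 0.0 [0 0 0 0 0 0 0 0 0 0 0 0 0]
```

View pics/g4.png

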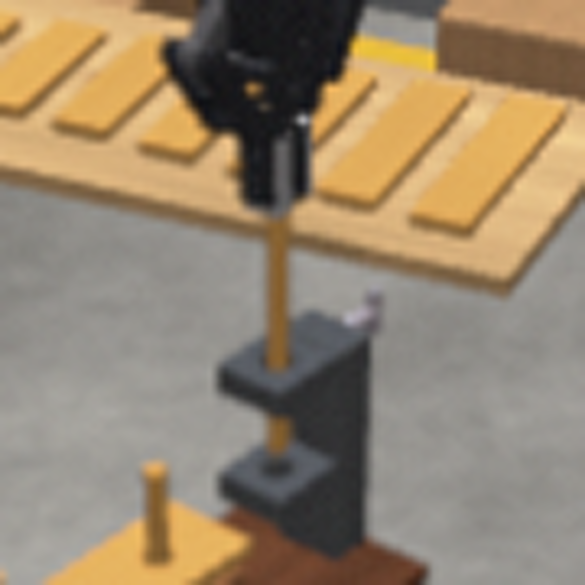

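The foot is visible between the eyes at (279,445), above the lower hole (276,467) and centred. Continue into the lower eye.

Request:
step_arm:
  moves: [0,0.1,0,2,0,0,0.1,0,4,0,0,0.2,0,7,0,0,0.2,0,10,0,0,0.3,0,13,0,0,0.4,0,16,0,0,0.4,0,19,0,0,0.5,0,22,0,0,0.5,0,22,0,0,0.5,0,22,0]

```text
t: 30.17
position: [0.549, 0.2421, 0.1805]
ee_rot: [-179.9, 1.4, 172.2]
wrist_force: [0.2, 1.6, -2.3]
width: 0.098
```

```bash
python3 -c "
from h import *
go(.5490,.2422,.155,172)
p,d=bot.read_camera('scene');cv2.imwrite('pics/g5.png',cv2.resize(p[60:150,230:320],None,fx=6.5,fy=6.5,interpolation=cv2.INTER_CUBIC))
"
```

```text
t 30.17 p [0.549  0.2421 0.1805] rot [-179.92    1.4   172.18] w 8.4 F [ 0.2  1.6 -2.3] -> d [ 0.7  0.1 25.5] turn 0.18
```

View pics/g5.png

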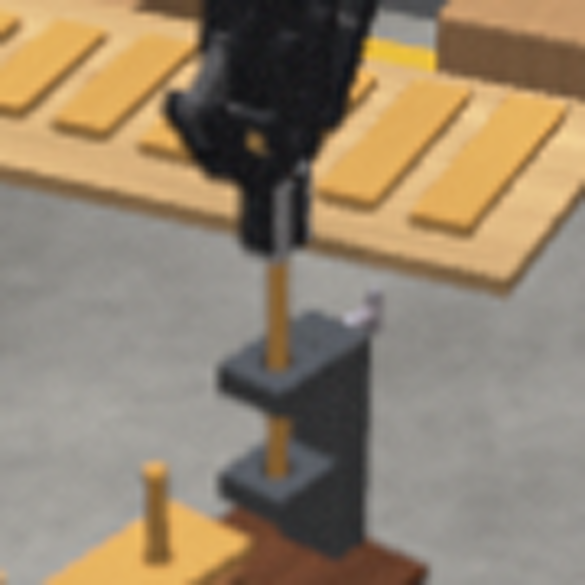

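The pin is in the lower eye. Lower a further 25 mm so that the foot end sits at about z = 0.033.

Request:
step_arm:
  moves: [0,0.1,0,3,0,0,0.1,0,6,0,0,0.2,0,9,0,0,0.3,0,12,0,0,0.4,0,16,0,0,0.5,0,19,0,0,0.6,0,22,0,0,0.7,0,25,0,0,0.7,0,25,0,0,0.7,0,25,0]

```text
t: 31.05
position: [0.5488, 0.2421, 0.1553]
ee_rot: [-179.9, 1.4, 172.2]
wrist_force: [-1.4, 2.0, -2.3]
width: 0.099
```

```bash
python3 -c "
from h import *
go(.5490,.2422,.155,172)
p,d=bot.read_camera('scene');cv2.imwrite('pics/g6.png',cv2.resize(p[85:185,205:305],None,fx=5.9,fy=5.9,interpolation=cv2.INTER_CUBIC));cv2.imwrite('pics/g6f.png',p)
"
```

```text
t 31.05 p [0.5488 0.2421 0.1553] rot [-179.9     1.37  172.18] w 8.4 F [-1.4  2.  -2.3] -> d [-0.1  0.1  0.3] turn 0.18
```

View pics/g6.png

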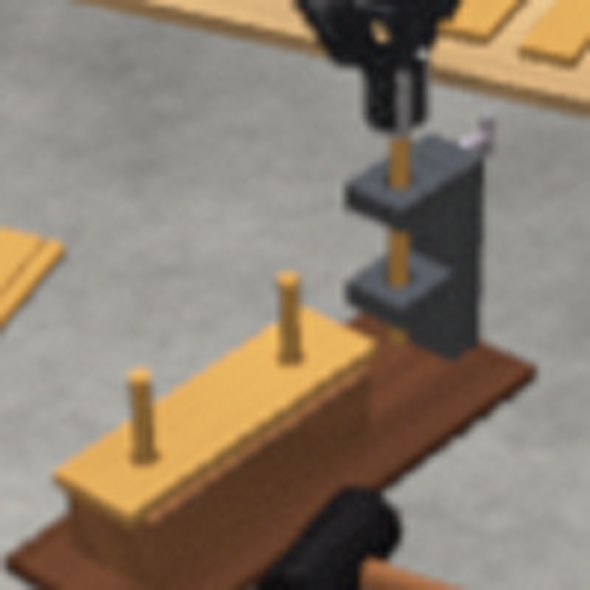

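View pics/g6f.png

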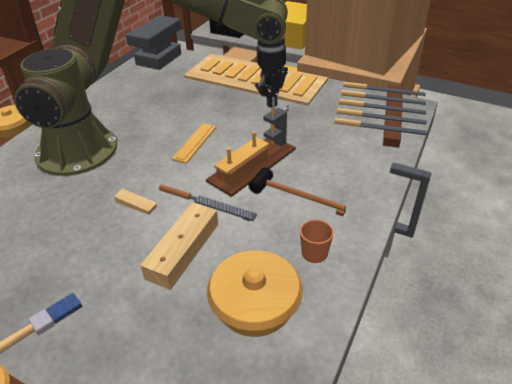

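The pin's lower end shows below the lower eye at (399,337). One last numeric check of its height and of the bystanders.

```bash
python3 -c "
from h import *
x,y=.5473,.2425
print((proj('scene',[[x,y,z] for z in(.055,.04,.033,.025,.012)])-[205,85])*5.9+2.5)
p=cv2.imread('pics/g6f.png');a=cv2.imread('pics/scene0.png')
d=(cv2.absdiff(p,a).max(2)>40).astype(np.uint8)
n,l,st,c=cv2.connectedComponentsWithStats(d)
print([tuple(s) for s in st[1:] if s[4]>15])
z=p[138:147,268:277].astype(int);print(z[:,:,2]-z[:,:,0]);print(z[:,:,1]);s=bot.state();print(s['t'],s['qd'].round(2))
"
```

```text
[[400.57737173 301.76474934]
 [400.53989269 326.75445501]
 [400.52218112 338.29817514]
 [400.50177413 351.4000291 ]
 [400.46825187 372.48587165]]
[(np.int32(41), np.int32(0), np.int32(20), np.int32(29), np.int32(321)), (np.int32(116), np.int32(0), np.int32(9), np.int32(13), np.int32(67)), (np.int32(223), np.int32(0), np.int32(65), np.int32(117), np.int32(3232)), (np.int32(108), np.int32(16), np.int32(25), np.int32(48), np.int32(489)), (np.int32(52), np.int32(32), np.int32(9), np.int32(17), np.int32(66)), (np.int32(62), np.int32(45), np.int32(20), np.int32(17), np.int32(113)), (np.int32(85), np.int32(57), np.int32(58), np.int32(58), np.int32(2335)), (np.int32(14), np.int32(65), np.int32(10), np.int32(20), np.int32(96)), (np.int32(67), np.int32(69), np.int32(9), np.int32(9), np.int32(40)), (np.int32(40), np.int32(78), np.int32(16), np.int32(5), np.int32(31)), (np.int32(8), np.int32(91), np.int32(8), np.int32(17), np.int32(55)), (np.int32(17), np.int32(108), np.int32(24), np.int32(19), np.int32(220)), (np.int32(271), np.int32(124), np.int32(3), np.int32(10), np.int32(27)), (np.int32(252
[... 319 characters left out ...]
2(7), np.int32(16), np.int32(69))]
[[18  4  0 -2  0 -2 -1 -1 -3]
 [48 37 20  6 -2  0 -3 -1  0]
 [61 58 48 42 25 17  5 -1 -2]
 [63 61 65 69 65 53 19 -1 -2]
 [84 67 65 76 78 63 27  2  0]
 [90 68 66 71 70 65 49 30 15]
 [80 69 68 67 66 67 66 57 47]
 [72 67 69 66 66 64 61 62 62]
 [69 67 64 66 64 61 62 63 66]]
[[ 56  52  50  48  50  50  47  47  46]
 [ 66  56  58  53  49  50  46  47  48]
 [ 67  66  66  70  64  57  50  49  50]
 [ 70  67  71  85  85  72  53  48  47]
 [100  73  70  85  90  81  59  49  50]
 [110  78  71  78  80  74  64  56  51]
 [ 94  76  72  72  73  72  68  62  61]
 [ 82  72  70  73  71  69  69  66  65]
 [ 74  72  69  70  68  67  66  67  69]]
31.1 [-0.01 -0.15 -0.17 -0.09  0.17  0.17]
```

```bash
python3 -c "
from cell import bot
print(bot.sign_off())"
```

```text
the job is handed in; nothing more can be done
None
```

The tuning stand is set up and handed in at about 31 s of the 72 s allowed.

- **Short pins:** one stands in each hole of the key. After release, both pin tops were within half a pixel in height of where a fully home pin should be.
- **Long pin:** it goes down through both eyes and is still held in the gripper. Its lower end shows below the lower eye at a height of about 33–34 mm by both camera and arm position. That is about 21 mm below the eye and 21 mm above the foot.
- **Forces:** every reading was about 6 N or less, and the last was about 3 N.
- **Bystanders:** comparing the first and last scene pictures, only the arm and the pins changed. The gong, file and mallet did not move.

**What disagreed:**
- The tool slowly drifted to about 1.4° of tilt over the run, and two attempts to undo it did not work. I turned the gripper so the tilt would not pass to the long pin, which looked upright in the picture.
- The long pin sat about 2 mm off centre in the grip, so I corrected for that before entering the upper eye.
- A 1.5–2 N sideways reading in the eyes suggests the pin may be lightly touching.

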